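Load the die carrier under the sprung hold-down arm

ROBOT

A 7-joint arm with a two-finger parallel gripper is mounted at the origin on a cart in front of the work surface, level with it; the furniture and walls round the work are solid. World frame = base frame: x ahead of the robot, y to its left, z up, the work surface at z = 0. Lengths are in m, angles in degrees, forces in N, time in s.
With the tool pointing down it reaches from about 0.425 to 0.875 m from the base axis. Payload 4.7 kg.
Tool frame: the origin (TCP) lies at the centre of the arm's flange, where the gripper is bolted on; the fingertips stand 182 mm ahead of it and the grasp point (between the pads) lies 164 mm ahead of it; z points along the fingers, x is the direction in which the jaws open and shut, and the axes are right-handed (so a half turn about z gives the same grasp; the last joint's range is limited). The gripper opens to 87 mm and grips with 3 to 60 N. Pads are 19 mm wide; open, the fingers measure 117 mm over their backs; the gripper's body (75 mm by 190 mm) begins 51 mm behind the grasp point.
Start: joints at [73.115, 18.392, -4.016, 83.108, 1.295, 78.541, -3.26], TCP at [0.198, -0.619, 0.405] pointing down, gripper open.
Joint ranges: [-163.93, 163.93], [-17.29, 119.83], [-79.2, 71.16], [3.27, 140.29], [-89.18, 269.18], [5.43, 117.66], [-154.24, 154.24]. Speed limits (degrees/s): [147.25, 147.25, 180, 180, 180, 180, 180].

INTERFACE

Orientations are given as [roll, pitch, yaw] about the fixed x, y, z axes, in that order (R = Rz(yaw) Ry(pitch) Rx(roll)).
In Python, from cell import env gives the robot as it stands. The module is installed in compiled form; this text tells all that it offers.
- The arm moves only by the tool carry_out, never from a script. Its argument "increments" is a list of rows, each a list of 5 numbers: the shift along the world's x, y, z in m, then the turn about the world's z in degrees, then the gripper's target within -1 to 1 (shut at 1, half-way at 0, fully open at -1). In form: [[dx, dy, dz, spin, jaw], ...]. A call has 1 to 20 rows; each row is the pose to reach, as a shift and turn from the pose commanded when the call began; what a row does not reach only later rows make up. A row lasts 1/10 s, in which the tool goes at most 50 mm and 8.59 degrees, less where a joint would pass 70% of its speed; a pose out of reach is approached as far as the arm can. A call with a gripper value outside its range is refused whole. The fingers move at their own pace and stop on an object; "grip_force" is the grip in N (left out, the last holds). Time passes only in rows, so rows that repeat a pose let the fingers close. It gives the time, the measured TCP pose, the force and the opening at its end, in the units of the state.
- env.get_obs(): the state, without advancing time (a new reading comes with each control period).
- env.read_camera(name): name is "side" or "top"; returns (picture, depth): 480x640x3 uint8, red, green, blue; 480x640 float32, m along the optical axis (not along the pixel's ray), 0 where there is no reading.
- env.get_calibration(name): a dict with "K" (3x3 intrinsics, pixels), "camera_from_world" (4x4, takes a point from world to camera coordinates). Camera axes: x right, y down, z forward; pixel columns grow to the right and rows downward; lengths in m; the calibration is good to about 2 mm. A picture is of the moment at which its call begins. get_calibration takes no time and is no camera call.
- env.sign_off(): hands the job in, once; it reports no verdict.
The state is a dict: "time_s": time; "qpos": joint angles; "joint_velocities": joint speeds; "effort": joint torques, N m; "tool_pos": TCP position; "tool_rot": TCP orientation; "force": force on the tool from outside, world axes, zero at the start; "wrist_torque": the same for the moment, N m; "grip_width": finger opening in m.
Only numpy, scipy, OpenCV 4.12 (cv2) and the standard library are available. Lean on these libraries where they do the work, as an engineer would, in place of code of your own. Each camera call takes 0.05 s, during which the arm holds its last target.

TASK

Load the die carrier into the grey loading bed: set it down in front of the flared mouth, slide its nose between the guides and under the sprung yellow hold-down arm, so that the carrier itself pushes the arm back up, and go on until it is fully home with its nose flush on the end stop, the stop's brass pin pressed in. Push gently (a firm fingertip push, never more than 20 N on the stop), then let go so that the arm alone holds the carrier there. Do not knock the other things about.

Things in the scene. Friction and masses are not known exactly. Their poses are not given: they have to be found in the camera images.
- die_carrier: aluminium sled 150 x 50 x 16 mm (x, y, z), 0.2 to 0.33 kg, lying flat, with an upright blue grip fin near its tail. Origin: centre of its underside; +x from tail to nose, z up; nose face at x = +75 mm. Fin: 36 mm long (x), 12 mm thick (y), from 16 to 58 mm above the underside, its middle at x = -55, y = 0 mm.
- fin (a point): point in the middle of the carrier's blue fin to grip, 44 mm above the carrier's underside; grip across y (12 mm thick).
- bed: grey loading bed fixed to the table. Origin at table level on the lane's middle line; +x = loading direction, z up. Base plate x = -220 to +160 mm, 110 mm wide; the carrier slides on its top, z = 8 mm, nose first, its x along the bed's x. Guides (tops z = 18 mm) leave a lane 54 mm wide from x = -45 to +85 mm. Pivot tower at x = +115 to +155 mm, 56 mm high.
- mouth (a point): middle of the mouth of the lane on the plate's top, at bed x = -80 mm: there the guides have flared to about 75 mm apart; nearer the tail end of the bed (x below -82 mm) the plate is open.
- hold_down (a joint): angle (rad) of the sprung yellow hold-down arm: 0 = down at rest, grows to 0.5 as its toe rises; hinge across the bed at x = 135, z = 42 mm. On a loaded carrier it stands at about 0.085 and presses with about 6 to 8 N. Pushing the nose in under its toe takes about 10 to 20 N, sliding on beneath the heel about 5 to 10 N.
- heel (a point): lowest point of the arm's rounded rubber heel, 36 mm wide. At rest at bed x = +20 mm, z = 14 mm: 10 mm lower than the top of a carrier lying on the bed. From it a steel toe plate rises at 20 degrees towards the mouth, to bed x = -22, z = 28 mm; a nose pushed along the bed slides under it and lifts the arm.
- stop_pin (a joint): travel (m) of the sprung brass pin in the end stop, a block in the lane under the arm: 0 = 6 mm proud, 0.006 = flush, the nose on the solid stop. 1.5 N at first, 3.3 N flush; it pushes the carrier out unless the arm holds it. The stop is clamped with its face anywhere from bed x = +45 to +85 mm (carrier origin home at x = -30 to +10 mm): see or feel for it.
- ink_bottle: cyan-labelled ink bottle, 44 mm across, 112 mm high, upright; origin: centre of its underside. Leave alone.
- tape_measure: yellow and black tape measure, 63 x 76 x 37 mm; origin: centre of its underside. Leave alone.
- sheet_weight: blue domed weight, 44 mm across, 36 mm high; origin: centre of its underside. Leave alone.

How it is judged (in metres and radians):
At the end, for the whole second after the job is handed in: The carrier lies flat in the lane, nose first, within 4 mm of the lane's middle line and 0.08 rad of its direction; the stop pin is pressed in by more than 4 of its 6 mm; the hold-down arm bears on the carrier (arm at 0.06 to 0.12 rad); all at rest (value of joint stop_pin above 0.004 m and value of joint hold_down between 0.06 and 0.12 rad and y of die_carrier in the frame of bed between -0.004 and 0.004 m and z of die_carrier in the frame of bed below 0.0105 m and x of die_carrier in the frame of bed above -0.036 m and angle between the x axis of die_carrier and the x axis of bed, either way round below 0.08 rad and angle between die_carrier's own z axis and vertical below 0.05 rad and horizontal distance between fin and heel above 0.05 m and contact force between die_carrier and bed above 4 N and linear speed of die_carrier below 0.01 m/s); the robot touches nothing.
It fails at once if the carrier is rammed against the end stop with more than 20 N (contact force between die_carrier and end_stop_c0 above 20 N).
It fails at once if the carrier is jammed: more than 80 N of contact in all with the bed, its arm and its stop (contact force between die_carrier and bed above 80 N).
It fails at once if the ink bottle is knocked more than 3 cm from its place (distance of ink_bottle from where it was at the start of the episode above 0.03 m).
It fails at once if the tape measure is knocked more than 3 cm from its place (distance of tape_measure from where it was at the start of the episode above 0.03 m).
It fails at once if the sheet weight is knocked more than 3 cm from its place (distance of sheet_weight from where it was at the start of the episode above 0.03 m).
It also fails if it takes over 48 s, if anything falls off the work surface, if the arm or the gripper's body presses on something with over 40 N, if the wrist force passes 120 N, or if a joint passes its speed limit or range.

## Working session

There is one attempt and no reset: what is moved stays moved. The work goes in short steps, Python scripts to look and compute and a tool call to move; the robot and the scene stay as the last step left them, time stands still between calls to the robot, and variables do not carry over. Pictures are saved under pics/ and viewed, and the job is handed in when it is done.

Besides the shell and the picture viewer there is one more tool, called after ">>>" as a command line: name --pt "numbers of a row" for each row, then --argument value for the rest. carry_out: Moves the arm, as the interface text tells. Its arguments: {"type":"object","properties":{"increments":{"type":"array"},"grip_force":{"type":"number"}},"required":["increments"]}

```bash
mkdir -p pics; python3 - <<'E'
from cell import env
import cv2,numpy as np
print(env.get_obs())
for n in("side","top"):
    p,d=env.read_camera(n); cv2.imwrite(f"pics/{n}0.png",p[...,::-1]); np.savez(f"{n}0.npz",p=p,d=d)
    c=env.get_calibration(n); print(n,c["K"],c["camera_from_world"])
E
```

```text
{'time_s': 0.0, 'qpos': array([73.11405821, 18.44064474, -4.01560624, 83.17477707,  1.2942994 ,
       78.53995478, -3.26140113]), 'joint_velocities': array([ 0.07253538, -0.04862391, -0.0556593 ,  0.01252318, -0.0301634 ,
        0.04770483,  0.00123762]), 'effort': array([ 2.33634746e-04, -4.91279769e+01, -4.03612750e-01, -3.12521517e+01,
       -6.37101755e-02,  4.36884561e-02,  1.62156934e-04]), 'tool_pos': array([ 0.19746582, -0.61907083,  0.4036443 ]), 'tool_rot': array([ 1.79995019e+02,  1.10172985e-01, -7.23057861e+01]), 'force': array([-0.47249318, -0.22350527,  0.17901365]), 'wrist_torque': array([ 0.01141751, -0.00691437, -0.05374292]), 'grip_width': 0.08714203245606258}
side [[440.99439543   0.         320.72389066]
 [  0.         440.99439543 247.2249933 ]
 [  0.           0.           1.        ]] [[-0.98011718 -0.19788315 -0.01458002  0.58230843]
 [-0.09543112  0.53454298 -0.83973609  0.13778132]
 [ 0.17396327 -0.82164838 -0.54279897  0.98329758]
 [ 0.          0.          0.          1.        ]]
top [[500.1140363    0.         321.33783926]
 [  0.         500.1140363  241.41656683]
 [  0.           0.           1.        ]] [[ 0.00196779 -0.99985812  0.01672898 -0.05575558]
 [-0.9806419  -0.00520498 -0.19574058  0.62443214]
 [ 0.19579988 -0.01601996 -0.98051301  0.99809218]
 [ 0.          0.          0.          1.        ]]
```

View pics/side0.png

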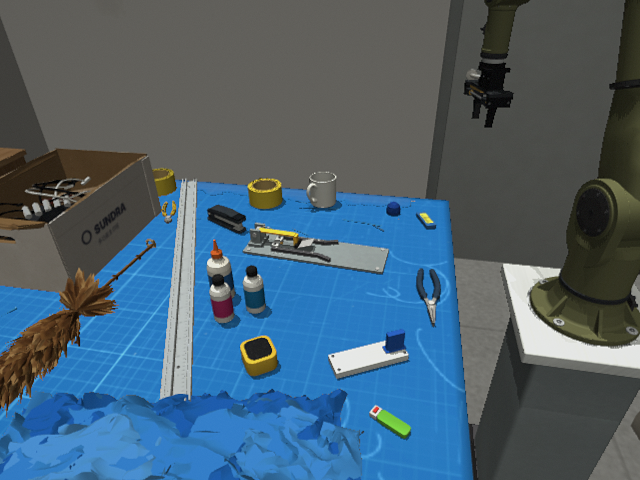

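View pics/top0.png

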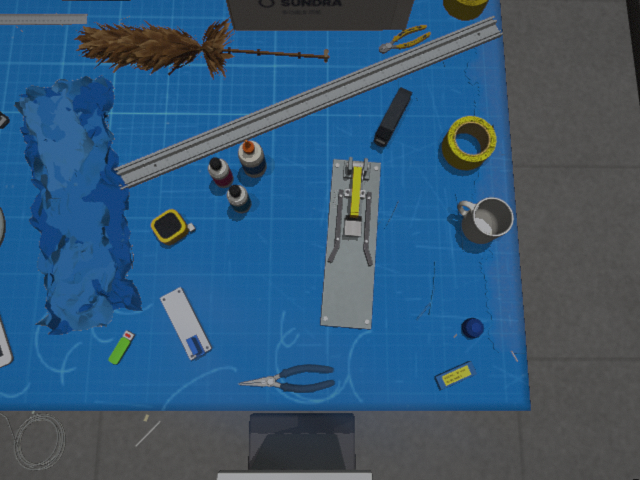

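The side view shows the carrier at about (368,358) and the bed at about (317,252). In the top view the carrier runs from (175,292) at the nose to (196,350) at the tail with the fin. The bed runs from (347,328) at the open end to (357,160) at the tower. Next I'll measure both.

```bash
cat > h.py <<'E'
import numpy as np,cv2
from cell import env
def cloud(n,d):
    c=env.get_calibration(n);K=c["K"];T=np.linalg.inv(c["camera_from_world"])
    v,u=np.mgrid[0:480,0:640]
    P=np.stack([(u-K[0,2])/K[0,0]*d,(v-K[1,2])/K[1,1]*d,d,np.ones_like(d)],-1)@T.T
    return P[...,:3]
def proj(n,P):
    c=env.get_calibration(n);P=np.atleast_2d(P);q=np.c_[P,np.ones(len(P))]@c["camera_from_world"].T
    q=q[:,:3]@c["K"].T; return q[:,:2]/q[:,2:]
def ray(n,u,v,z):
    c=env.get_calibration(n);K=c["K"];T=np.linalg.inv(c["camera_from_world"])
    d=T[:3,:3]@np.array([(u-K[0,2])/K[0,0],(v-K[1,2])/K[1,1],1]);o=T[:3,3]
    return o+d*(z-o[2])/d[2]
E
python3 - <<'E'
from h import *
a=np.load("top0.npz");p=a["p"];d=a["d"]
P=cloud("top",d)
print("table z",np.median(P[340:350,240:300,2]))
for nm,(u0,u1,v0,v1),(z0,z1) in [("carrier",(150,220,280,365),(.010,.024)),("fin",(150,220,280,365),(.045,.07)),("plate",(310,390,150,335),(.004,.0125)),("bedhi",(310,390,150,335),(.0125,.08))]:
    R=P[v0:v1,u0:u1].reshape(-1,3); R=R[(R[:,2]>z0)&(R[:,2]<z1)]
    r=cv2.minAreaRect((R[:,:2]*1000).astype(np.float32)); print(nm,len(R),r,np.median(R,0)); print(cv2.boxPoints(r))
for nm,u0,u1,v0,v1 in[("car",140,230,280,370),("bed",310,390,150,335)]:
    s=6 if nm=="car" else 3
    cv2.imwrite(f"pics/{nm}1.png",cv2.resize(p[v0:v1,u0:u1,::-1],None,fx=s,fy=s,interpolation=cv2.INTER_CUBIC))
E
```

```text
table z -0.0007956345304850343
carrier 1533 ((454.85992431640625, 236.1372833251953), (152.1585693359375, 51.10549545288086), 29.27001190185547) [0.46093175 0.23887507 0.01576246]
[[376.00064 221.23044]
 [400.98746 176.64984]
 [533.71924 251.04413]
 [508.7324  295.62473]]
fin 122 ((407.5541687011719, 209.7877655029297), (36.00605773925781, 12.836627960205078), 28.02290916442871) [0.40706813 0.20836948 0.05687818]
[[388.64633 206.99533]
 [394.67728 195.66367]
 [426.462   212.5802 ]
 [420.43106 223.91187]]
plate 6183 ((642.6781005859375, -119.97074127197266), (415.4364318847656, 181.88247680664062), 0.3665102422237396) [ 0.5868222  -0.11506077  0.00806321]
[[ 434.3824    -30.36009 ]
 [ 435.54584  -212.23885 ]
 [ 850.9738   -209.58139 ]
 [ 849.81036   -27.702637]]
bedhi 1977 ((637.3518676757812, -122.74043273925781), (105.78968811035156, 371.8777160644531), 86.18585205078125) [ 0.70946202 -0.12704056  0.02103465]
[[ 448.30624  -163.14941 ]
 [ 819.36035  -187.88681 ]
 [ 826.39746   -82.33145 ]
 [ 455.34338   -57.594055]]
```

View pics/car1.png

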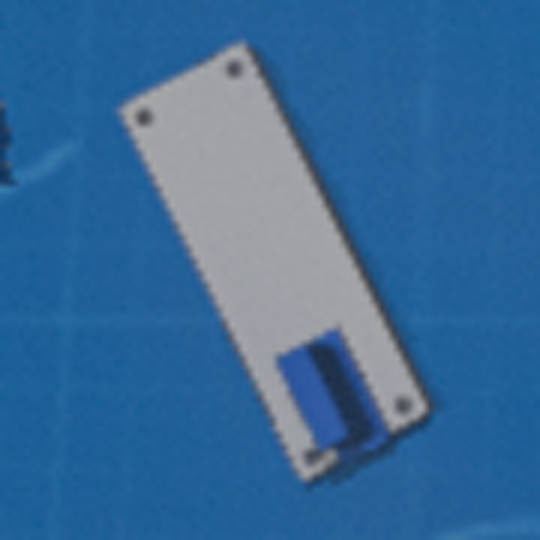

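View pics/bed1.png

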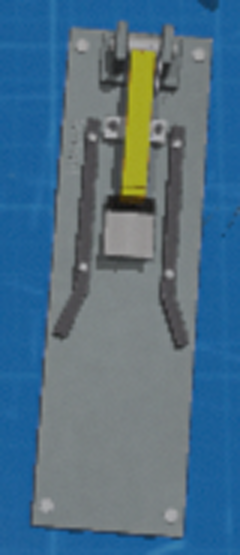

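```bash
python3 - <<'E'
from h import *
a=np.load("top0.npz");p=a["p"];d=a["d"]
hsv=cv2.cvtColor(p,cv2.COLOR_RGB2HSV)
P=cloud("top",d)
m=np.zeros((480,640),np.uint8); m[150:335,310:390]=1
m&=((hsv[...,1]<90)&(P[...,2]>.003)&(P[...,2]<.0125)).astype(np.uint8)
m=cv2.morphologyEx(m,cv2.MORPH_OPEN,np.ones((3,3)))
R=P[m>0]; R=np.c_[R]
r=cv2.minAreaRect((R[:,:2]*1000).astype(np.float32)); print(r);print(cv2.boxPoints(r))
# rows: mid-line by colour edge sub-pixel: left/right plate extents per row
m2=((hsv[...,1]<90)).astype(np.uint8)
L=[]
for v in range(240,322,3):
    g=hsv[v,:,1].astype(float); 
    us=np.arange(305,395); s=g[us]
    lo=us[s<110]; l,rr=lo[0],lo[-1]
    fl=lambda i,j:i+(110-g[i])/(g[j]-g[i])*(j-i)
    A=ray("top",fl(l,l-1),v,.008);B=ray("top",fl(rr,rr+1),v,.008); L.append([*A[:2],*B[:2]])
L=np.array(L)
for c in(0,2):
    k=np.polyfit(L[:,c],L[:,c+1],1); print("edge",k,np.degrees(np.arctan(k[0])),np.std(L[:,c+1]-np.polyval(k,L[:,c])))
mm=(L[:,:2]+L[:,2:])/2;k=np.polyfit(mm[:,0],mm[:,1],1);print("mid",k,np.degrees(np.arctan(k[0])))
# corners / landmarks by pixel in crop
def C(x,y,z): return ray("top",310+(x+.5)/3-.5,150+(y+.5)/3-.5,z)
for nm,x,y,z in[("tl",73,28,.008),("tr",213,40,.008),("bl",34,525,.008),("br",184,538,.008),("toeL",97,262,.028),("toeR",152,268,.028),("stopbolt",112,128,.02),("stopbolt",158,128,.02),("gL",63,333,.018),("gR",180,345,.018),("gLi",91,285,.018),("gRi",163,290,.018)]: print(nm,C(x,y,z).round(4))
E
```

```text
((636.949462890625, -120.94786071777344), (109.69815826416016, 379.3267517089844), 85.5761947631836)
[[ 443.62045  -161.00418 ]
 [ 821.8171   -190.2629  ]
 [ 830.27844   -80.89154 ]
 [ 452.08185   -51.632828]]
edge [-0.08006664 -0.01454425] -4.577715247763805 0.0002927217418691283
edge [-0.07630477 -0.12745504] -4.363485893425916 0.0002405739767195956
mid [-0.07818408 -0.07100012] -4.470523588164274
tl [ 0.8295 -0.0832  0.008 ]
tr [ 0.8207 -0.1909  0.008 ]
bl [ 0.4522 -0.054   0.008 ]
br [ 0.4432 -0.162   0.008 ]
toeL [ 0.6416 -0.0994  0.028 ]
toeR [ 0.6373 -0.1396  0.028 ]
stopbolt [ 0.7461 -0.1118  0.02  ]
stopbolt [ 0.7463 -0.1464  0.02  ]
gL [ 0.5905 -0.0748  0.018 ]
gR [ 0.582  -0.1603  0.018 ]
gLi [ 0.6264 -0.0955  0.018 ]
gRi [ 0.6229 -0.1485  0.018 ]
```

>>> carry_out --pt "0.03 0.04 0 0 -1" --pt "0.06 0.08 0 2 -1" --pt "0.09 0.12 0 4 -1" --pt "0.12 0.16 0 6 -1" --pt "0.15 0.2 0 8 -1" --pt "0.18 0.24 0 10 -1" --pt "0.21 0.28 0 11.6 -1" --pt "0.24 0.32 0 11.6 -1" --pt "0.27 0.36 0 11.6 -1" --pt "0.29 0.4 0 11.6 -1" --pt "0.3 0.44 0 11.6 -1" --pt "0.31 0.48 0 11.6 -1" --pt "0.31 0.525 0 11.6 -1" --pt "0.3 0.57 -0.01 11.6 -1" --pt "0.29 0.615 -0.02 11.6 -1" --pt "0.275 0.66 -0.03 11.6 -1" --pt "0.26 0.705 -0.045 11.6 -1" --pt "0.24 0.75 -0.06 11.6 -1" --pt "0.22 0.795 -0.08 11.6 -1" --pt "0.209 0.828 -0.1 11.6 -1"

```text
time_s: 2.1
tool_pos: [0.4049, 0.2108, 0.3045]
tool_rot: [-179.9, -0.1, -60.6]
force: [1.5, -0.0, -0.3]
grip_width: 0.0873
```

>>> carry_out --pt "0 0 -0.03 0 -1" --pt "0 0 -0.06 0 -1" --pt "0 0 -0.085 0 -1" --pt "0 0 -0.096 0 -1" --pt "0 0 -0.096 0 -1"

```text
time_s: 2.6
tool_pos: [0.4058, 0.2084, 0.2075]
tool_rot: [179.8, 0.1, -60.7]
force: [-0.2, 0.4, 0.5]
grip_width: 0.0871
```

```bash
python3 - <<'E'
from h import *
o=env.get_obs();print(o["tool_pos"],o["tool_rot"])
for n in("side",):
    p,d=env.read_camera(n); cv2.imwrite(f"pics/{n}2.png",cv2.resize(p[240:440,270:470,::-1],None,fx=3,fy=3))
E
```

```text
[0.4057789  0.20836474 0.20749392] [ 1.79807850e+02  7.25494761e-02 -6.06910796e+01]
```

View pics/side2.png

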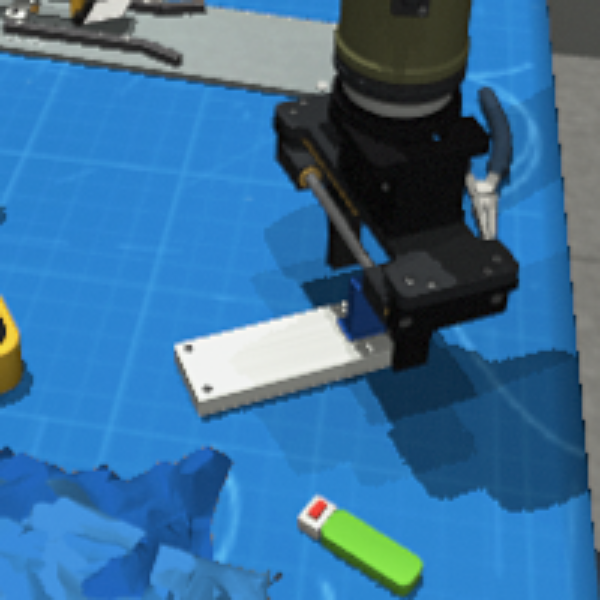

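The fingers straddle the blue fin at about (365,310) in the crop. I'll close on it now.

>>> carry_out --pt "0 0 0 0 1" --pt "0 0 0 0 1" --pt "0 0 0 0 1" --pt "0 0 0 0 1" --pt "0 0 0 0 1" --pt "0 0 0 0 1" --pt "0 0 0 0 1" --pt "0 0 0 0 1" --grip_force 50

```text
time_s: 3.45
tool_pos: [0.4065, 0.2087, 0.2087]
tool_rot: [180.0, -0.0, -60.7]
force: [-0.1, -0.3, -0.6]
grip_width: 0.0311
```

>>> carry_out --pt "0 0 0 0 1" --pt "0 0 0 0 1" --pt "0 0 0 0 1" --pt "0 0 0 0 1" --pt "0 0 0 0 1"

```text
time_s: 3.95
tool_pos: [0.4065, 0.2088, 0.2088]
tool_rot: [180.0, 0.0, -60.7]
force: [0.1, 1.2, -1.0]
grip_width: 0.0116
```

>>> carry_out --pt "0 0 0.01 0 1" --pt "0 0 0.025 0 1" --pt "0 0 0.045 0 1" --pt "0.004 -0.015 0.06 -2 1" --pt "0.01 -0.04 0.06 -5 1" --pt "0.015 -0.07 0.06 -9 1" --pt "0.02 -0.1 0.06 -13 1" --pt "0.025 -0.13 0.06 -17 1" --pt "0.03 -0.16 0.06 -21 1" --pt "0.035 -0.19 0.06 -25 1" --pt "0.04 -0.22 0.06 -29 1" --pt "0.045 -0.25 0.06 -32 1" --pt "0.045 -0.28 0.06 -33.7 1" --pt "0.045 -0.3 0.055 -33.7 1" --pt "0.045 -0.311 0.045 -33.7 1" --pt "0.045 -0.3155 0.035 -33.7 1" --pt "0.045 -0.3155 0.025 -33.7 1" --pt "0.045 -0.3155 0.025 -33.7 1"

```text
time_s: 5.75
tool_pos: [0.4507, -0.1054, 0.2321]
tool_rot: [179.8, 0.1, -94.3]
force: [0.5, 0.9, -2.7]
grip_width: 0.0119
```

```bash
python3 - <<'E'
from h import *
o=env.get_obs();print(o["tool_pos"],o["tool_rot"],o["force"],o["grip_width"])
for n,(u0,u1,v0,v1) in{"side":(220,440,190,300),"top":(290,420,140,370)}.items():
    p,d=env.read_camera(n); np.savez(f"{n}3.npz",p=p,d=d)
    s=3.4 if n=="side" else 2.6
    cv2.imwrite(f"pics/{n}3.png",cv2.resize(p[v0:v1,u0:u1,::-1],None,fx=s,fy=s,interpolation=cv2.INTER_CUBIC))
E
```

```text
[ 0.4506718  -0.10537316  0.23205673] [ 1.79795971e+02  9.24639372e-02 -9.43027949e+01] [ 0.45561899  0.94325067 -2.74755937] 0.011931840438271238
```

View pics/side3.png

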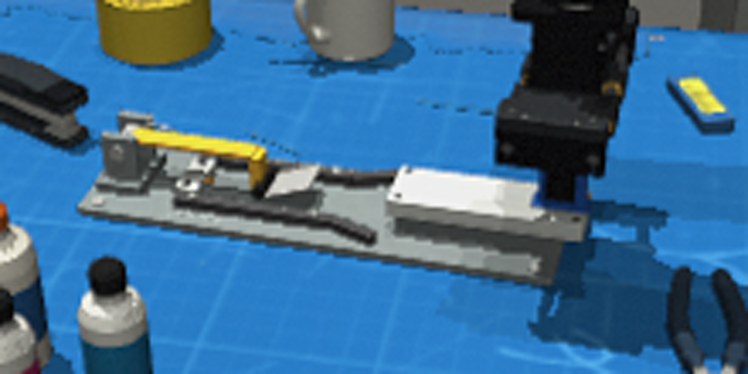

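View pics/top3.png

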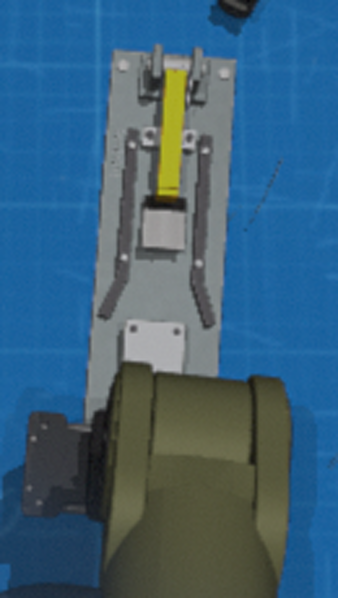

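The side view shows the carrier held just above the plate. In the top crop its nose edge is at y≈322, x 123–187, just short of the guide tips at (105,315) and (210,322). Next I'll check the lateral fit.

```bash
python3 - <<'E'
from h import *
from scipy.ndimage import map_coordinates
a=np.load("top3.npz");p=a["p"];d=a["d"]
P=cloud("top",d); g=cv2.cvtColor(p,cv2.COLOR_RGB2GRAY).astype(float)
e=np.array([np.cos(np.radians(-4.45)),np.sin(np.radians(-4.45))]);n=np.array([-e[1],e[0]]);o=np.array([.6668,-.1233])
def prof(bx,z,ys):
    W=np.array([[*(o+e*bx+n*y),z] for y in ys]); q=proj("top",W)
    return map_coordinates(g,[q[:,1],q[:,0]],order=1)
ys=np.arange(-.05,.0501,.001)
for bx in(-.035,-.03,.025,.035,.045):   # guides at z=.018: dark strips
    s=prof(bx,.018,ys); 
    def c(sel):
        w=np.clip(np.median(s)-10-s[sel],0,None); return (w*ys[sel]).sum()/w.sum()
    print("guide",bx,c(ys>.022).round(4),c(ys<-.022).round(4), ((c(ys>.022)+c(ys<-.022))/2).round(4))
C=P[260:300,330:368]; z=C[...,2]; print("carrier top z",np.percentile(z[(z>.025)&(z<.07)],[10,50,90]))
zt=np.median(z[(z>.025)&(z<.07)])
for bx in(-.095,-.1,-.105,-.11):
    s=prof(bx,zt,ys); gr=np.gradient(s)
    i=np.argmax(gr[10:50])+10;j=np.argmin(gr[50:90])+50
    print("car",bx,ys[i].round(4),ys[j].round(4),((ys[i]+ys[j])/2).round(4), [int(v) for v in s[20:82:3]])
M=(C[...,2]>zt-.006)&(C[...,2]<zt+.006); R=C[M]; b=(R[:,:2]-o); X=b@e;Y=b@n; print("nose bx",X.max(), "y range",Y.min(),Y.max())
A=np.c_[X,Y,np.ones(len(X))]; k=np.linalg.lstsq(A,R[:,2],rcond=None)[0]; print("tilt",np.degrees(k[:2]), "z at nose",k@[X.max(),0,1], "tail-side",k@[-.235,0,1])
E
```

```text
guide -0.035 0.0334 -0.0311 0.0011
guide -0.03 0.0358 -0.0302 0.0028
guide 0.025 nan -0.027 nan
guide 0.035 0.0337 -0.031 0.0014
guide 0.045 0.033 -0.0313 0.0009
carrier top z [0.03692151 0.03969089 0.04220973]
car -0.095 -0.022 0.027 0.0025 [136, 130, 110, 163, 148, 121, 163, 174, 172, 173, 173, 173, 173, 173, 172, 172, 131, 108, 161, 148, 103]
car -0.1 -0.022 0.027 0.0025 [136, 130, 119, 166, 173, 173, 173, 172, 172, 172, 172, 172, 173, 172, 173, 173, 173, 174, 174, 138, 77]
car -0.105 -0.023 0.027 0.002 [134, 127, 122, 168, 174, 172, 172, 173, 172, 173, 173, 173, 173, 172, 172, 172, 172, 173, 174, 123, 70]
car -0.11 -0.023 0.026 0.0015 [134, 125, 122, 160, 172, 173, 172, 173, 172, 173, 173, 173, 173, 172, 173, 174, 172, 173, 174, 113, 74]
nose bx -0.08525236727882074 y range -0.02292980783446954 0.026936739204210643
tilt [-0.62731144 -0.05669378] z at nose 0.03951029641628642 tail-side 0.04114983085632602<stdin>:13: RuntimeWarning: invalid value encountered in scalar divide
```

>>> carry_out --pt "0 0 -0.005 0 1" --pt "0 0 -0.01 0 1" --pt "0 0 -0.013 0 1" --pt "0 0 -0.0155 0 1" --pt "0 0 -0.0165 0 1" --pt "0 0 -0.017 0 1"

```text
time_s: 6.45
tool_pos: [0.4516, -0.1068, 0.2168]
tool_rot: [-180.0, -0.0, -94.4]
force: [0.7, 0.3, -1.5]
grip_width: 0.0118
```

```bash
cat >m.py <<'E'
from h import *
import sys
from scipy.ndimage import map_coordinates
ob=env.get_obs();print(ob["tool_pos"],ob["tool_rot"],ob["force"],ob["grip_width"])
p,d=env.read_camera("top")
g=cv2.cvtColor(p,cv2.COLOR_RGB2GRAY).astype(float)
e=np.array([np.cos(np.radians(-4.45)),np.sin(np.radians(-4.45))]);n=np.array([-e[1],e[0]]);o=np.array([.6668,-.1233])
P=cloud("top",d); b=P[...,:2]-o; X=b@e;Y=b@n;Z=P[...,2]
M=(abs(Y)<.032)&(X<float(sys.argv[1]))&(X>-.16)&(Z>.018)&(Z<.03)
print("top z med",np.median(Z[M]),"nose X",np.percentile(X[M],[99,100]))
A=np.c_[X[M],Y[M],np.ones(M.sum())];k=np.linalg.lstsq(A,Z[M],rcond=None)[0];print("tilt deg",np.degrees(k[:2]))
ys=np.arange(-.04,.0401,.0005)
for bx in np.arange(float(sys.argv[2]),float(sys.argv[3]),.005):
    W=np.array([[*(o+e*bx+n*y),.024] for y in ys]); q=proj("top",W); s=map_coordinates(g,[q[:,1],q[:,0]],order=1)
    gr=np.gradient(s); i=np.argmax(gr[10:60])+10; j=np.argmin(gr[100:150])+100
    print("car",round(bx,3),ys[i].round(4),ys[j].round(4),((ys[i]+ys[j])/2).round(4))
cv2.imwrite(f"pics/{sys.argv[4]}t.png",cv2.resize(p[140:370,290:420,::-1],None,fx=2.6,fy=2.6,interpolation=cv2.INTER_CUBIC))
p,d=env.read_camera("side")
cv2.imwrite(f"pics/{sys.argv[4]}s.png",cv2.resize(p[190:300,220:440,::-1],None,fx=3.4,fy=3.4,interpolation=cv2.INTER_CUBIC))
E
python3 m.py -.08 -.125 -.09 m4
```

```text
[ 0.4516007  -0.10680394  0.21676852] [-1.79993919e+02 -3.13439934e-03 -9.44104218e+01] [ 0.67934695  0.28367763 -1.45250283] 0.011796000274163254
top z med 0.023952936457003693 nose X [-0.08477339 -0.08374544]
tilt deg [-0.80496501  0.29665756]
car -0.125 -0.0235 0.024 0.0003
car -0.12 -0.025 0.025 0.0
car -0.115 -0.0245 0.025 0.0003
car -0.11 -0.025 0.025 0.0
car -0.105 -0.024 0.024 0.0
car -0.1 -0.0245 0.0245 0.0
car -0.095 -0.0235 0.024 0.0003
car -0.09 -0.015 0.0245 0.0048
```

View pics/m4s.png

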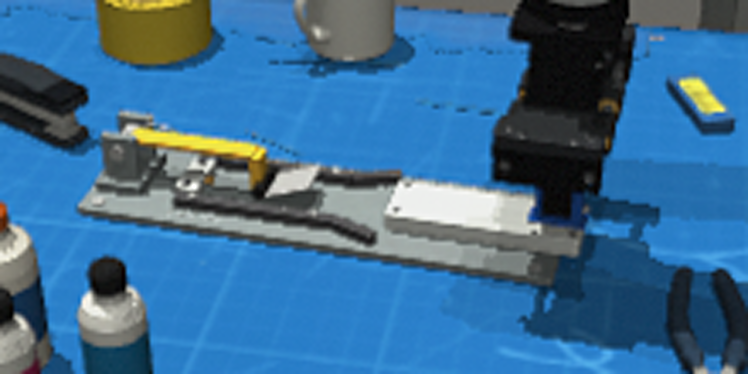

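View pics/m4t.png

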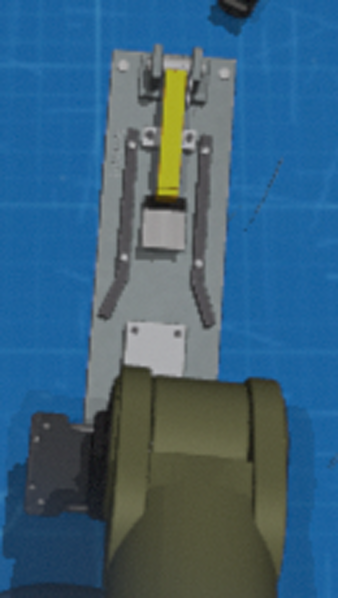

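Set down: the carrier lies on the plate, centred and parallel, with its nose at bed x≈-84 mm. I'll slide it to just short of the toe.

>>> carry_out --pt "0.005 0.0001 -0.0003 0 1" --pt "0.01 -0.0003 -0.0003 0 1" --pt "0.015 -0.0007 -0.0003 0 1" --pt "0.02 -0.0011 -0.0003 0 1" --pt "0.025 -0.0014 -0.0003 0 1" --pt "0.03 -0.0018 -0.0003 0 1" --pt "0.035 -0.0022 -0.0003 0 1" --pt "0.04 -0.0026 -0.0003 0 1" --pt "0.045 -0.003 -0.0003 0 1" --pt "0.05 -0.0034 -0.0003 0 1" --pt "0.055 -0.0038 -0.0003 0 1" --pt "0.06 -0.0042 -0.0003 0 1" --pt "0.06 -0.0042 -0.0003 0 1"

```text
time_s: 7.85
tool_pos: [0.5126, -0.111, 0.2168]
tool_rot: [-179.9, 0.0, -94.4]
force: [1.7, -0.2, 2.8]
grip_width: 0.0117
```

```bash
python3 m.py -.027 -.075 -.03 m5
```

```text
[ 0.51259666 -0.11104967  0.21676023] [-1.79887096e+02  5.24339309e-03 -9.43990163e+01] [ 1.71400333 -0.24694126  2.77883821] 0.011709384233537963
top z med 0.02370830663599921 nose X [-0.02712189 -0.02700349]
tilt deg [-15.93124316   2.70920387]
car -0.075 -0.0175 0.032 0.0073
car -0.07 -0.017 0.0345 0.0088
car -0.065 -0.019 0.027 0.004
car -0.06 -0.032 0.034 0.001
car -0.055 -0.0105 0.0345 0.012
car -0.05 -0.0345 0.028 -0.0032
car -0.045 -0.031 0.0305 -0.0002
car -0.04 -0.011 0.0305 0.0098
car -0.035 -0.0235 0.01 -0.0067
```

View pics/m5t.png

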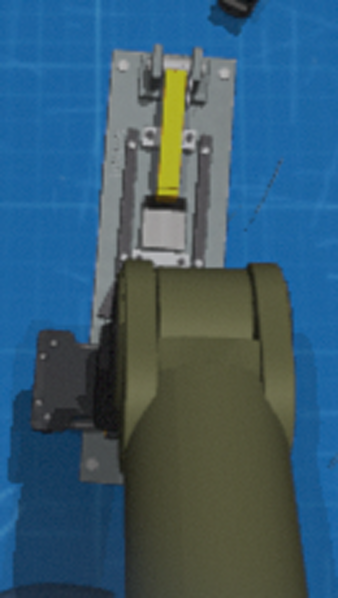

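View pics/m5s.png

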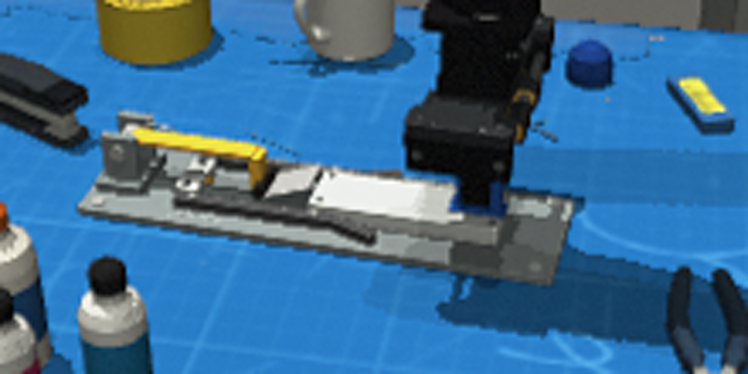

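The nose is between the guides and just short of the toe (top crop (165,255)), with side forces near zero. I'll push on under the toe slowly.

>>> carry_out --pt "0.003 -0.0002 0 0 1" --pt "0.006 -0.0005 0 0 1" --pt "0.009 -0.0007 0 0 1" --pt "0.012 -0.0009 0 0 1" --pt "0.014 -0.0011 0 0 1" --pt "0.016 -0.0012 0 0 1" --pt "0.018 -0.0014 0 0 1" --pt "0.02 -0.0016 0 0 1" --pt "0.022 -0.0017 0 0 1" --pt "0.024 -0.0019 0 0 1"

```text
time_s: 8.95
tool_pos: [0.5342, -0.1128, 0.2167]
tool_rot: [179.7, -0.0, -94.4]
force: [-6.9, -0.0, 11.6]
grip_width: 0.0118
```

>>> carry_out --pt "0.002 -0.0002 0.0002 0 1" --pt "0.004 -0.0003 0.0002 0 1" --pt "0.006 -0.0005 0.0002 0 1" --pt "0.008 -0.0006 0.0002 0 1" --pt "0.01 -0.0008 0.0002 0 1" --pt "0.012 -0.0009 0.0002 0 1" --pt "0.014 -0.0011 0.0002 0 1" --pt "0.016 -0.0012 0.0002 0 1"

```text
time_s: 9.75
tool_pos: [0.5495, -0.114, 0.2168]
tool_rot: [179.6, -0.1, -94.4]
force: [-9.7, 1.6, 12.8]
grip_width: 0.0116
```

```bash
python3 m.py -.027 -.075 -.07 m6
```

```text
[ 0.54954154 -0.11400743  0.2167647 ] [ 1.79599150e+02 -5.46075036e-02 -9.44278577e+01] [-9.68109838  1.61479147 12.75473135] 0.011615700209526203
  return _methods._mean(a, axis=axis, dtype=dtype,
  ret = ret.dtype.type(ret / rcount)
Traceback (most recent call last):
  File "m.py", line 10, in <module>
    print("top z med",np.median(Z[M]),"nose X",np.percentile(X[M],[99,100]))
                                               ~~~~~~~~~~~~~^^^^^^^^^^^^^^^
IndexError: index -1 is out of bounds for axis 0 with size 0
```

```bash
cat >s.py <<'E'
from h import *
import sys
o=env.get_obs();print(o["time_s"],o["tool_pos"],o["tool_rot"],o["force"])
p,d=env.read_camera("side")
cv2.imwrite(f"pics/{sys.argv[1]}.png",cv2.resize(p[200:290,225:395,::-1],None,fx=4.6,fy=4.6,interpolation=cv2.INTER_CUBIC))
E
python3 s.py s6
```

```text
9.8 [ 0.54987444 -0.11401694  0.21675209] [ 1.79639728e+02 -4.67019359e-02 -9.44265948e+01] [-8.72296377  0.78865325 11.68532799]
```

View pics/s6.png

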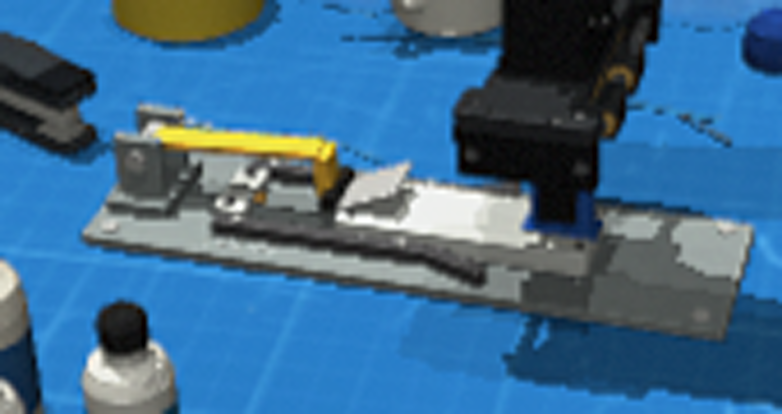

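The nose has gone under the toe plate, which is lifted at about (385,190). The brass pin shows at about (262,197), in front of the stop ears. I'll locate the stop from that.

```bash
python3 - <<'E'
from h import *
e=np.array([np.cos(np.radians(-4.45)),np.sin(np.radians(-4.45))]);n=np.array([-e[1],e[0]]);o=np.array([.6668,-.1233])
a=np.load("side0.npz")["p"]; 
for (x,y) in[(262,190),(262,200),(268,197)]:
  for z in(.014,.018):
    w=ray("side",225+x/4.6-.4,200+y/4.6-.4,z)[:2]-o; print(x,y,z,w@e,w@n)
cv2.imwrite("pics/stop0.png",cv2.resize(a[220:260,240:320,::-1],None,fx=9,fy=9,interpolation=cv2.INTER_CUBIC))
E
```

```text
262 190 0.014 0.06604244873803683 -0.009306460774241953
262 190 0.018 0.06359038931631206 -0.0033462955894925416
262 200 0.014 0.06216754363660081 0.0012629707718304771
262 200 0.018 0.05973955482911384 0.007157479455891649
268 197 0.014 0.05985130868702035 -0.002791264706468631
268 197 0.018 0.05743770815395463 0.003128428578421087
```

View pics/stop0.png

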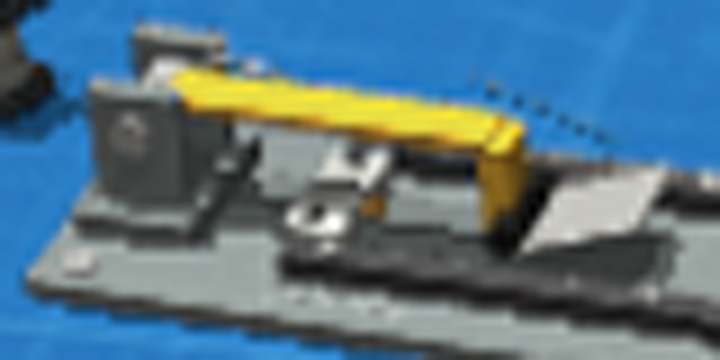

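Estimated pin tip at bed x≈60 mm and stop face at ≈66 mm. The nose is at ≈+14 mm. I'll go 30 mm on, then feel for the stop.

>>> carry_out --pt "0.002 -0.0002 0 0 1" --pt "0.004 -0.0003 0 0 1" --pt "0.006 -0.0005 0 0 1" --pt "0.008 -0.0006 0 0 1" --pt "0.01 -0.0008 0 0 1" --pt "0.012 -0.0009 0 0 1" --pt "0.014 -0.0011 0 0 1" --pt "0.016 -0.0012 0 0 1" --pt "0.018 -0.0014 0 0 1" --pt "0.02 -0.0016 0 0 1"

```text
time_s: 10.85
tool_pos: [0.5701, -0.1155, 0.2168]
tool_rot: [179.7, -0.0, -94.4]
force: [-7.5, 1.0, 10.5]
grip_width: 0.0117
```

>>> carry_out --pt "0.002 -0.0002 0 0 1" --pt "0.004 -0.0003 0 0 1" --pt "0.006 -0.0005 0 0 1" --pt "0.008 -0.0006 0 0 1" --pt "0.01 -0.0008 0 0 1"

```text
time_s: 11.35
tool_pos: [0.5801, -0.1164, 0.2168]
tool_rot: [179.7, -0.0, -94.4]
force: [-7.5, 0.4, 10.2]
grip_width: 0.011
```

```bash
python3 s.py s7
```

```text
11.35 [ 0.58009132 -0.11635092  0.2167653 ] [ 1.79709366e+02 -3.71489928e-02 -9.44193456e+01] [-7.50338564  0.37705447 10.16198397]
```

View pics/s7.png

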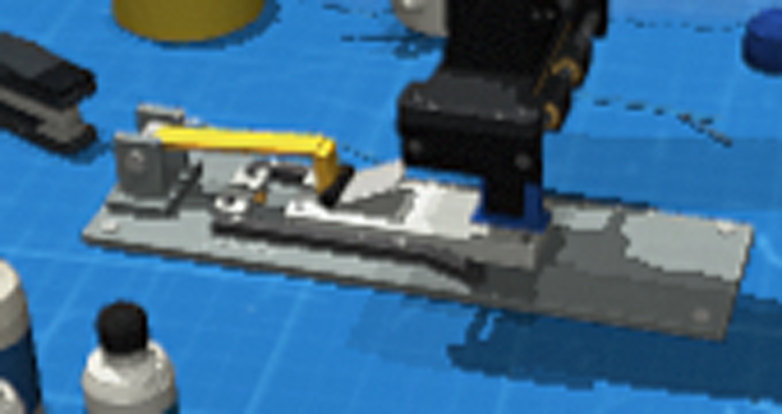

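The nose is past the heel at about (290,207), and the pin at (258,197) is still about 15 mm ahead. The steady sliding force is 7.5 N.

>>> carry_out --pt "0.001 -0.0001 0 0 1" --pt "0.002 -0.0002 0 0 1" --pt "0.003 -0.0002 0 0 1" --pt "0.004 -0.0003 0 0 1" --pt "0.005 -0.0004 0 0 1" --pt "0.006 -0.0005 0 0 1" --pt "0.007 -0.0005 0 0 1" --pt "0.008 -0.0006 0 0 1" --pt "0.009 -0.0007 0 0 1" --pt "0.01 -0.0008 0 0 1"

```text
time_s: 12.4
tool_pos: [0.5901, -0.1172, 0.2168]
tool_rot: [179.7, -0.0, -94.4]
force: [-6.9, 0.2, 10.0]
grip_width: 0.0118
```

>>> carry_out --pt "0.0007 -0.0001 0 0 1" --pt "0.0014 -0.0001 0 0 1" --pt "0.002 -0.0002 0 0 1"

```text
time_s: 12.7
tool_pos: [0.5921, -0.1174, 0.2168]
tool_rot: [179.7, -0.0, -94.4]
force: [-6.8, 0.3, 9.6]
grip_width: 0.0115
```

>>> carry_out --pt "0.0007 -0.0001 0 0 1" --pt "0.0014 -0.0001 0 0 1" --pt "0.002 -0.0002 0 0 1"

```text
time_s: 13.0
tool_pos: [0.5941, -0.1175, 0.2168]
tool_rot: [179.7, -0.0, -94.4]
force: [-5.8, 1.0, 9.4]
grip_width: 0.0117
```

>>> carry_out --pt "0.0007 -0.0001 0 0 1" --pt "0.0014 -0.0001 0 0 1" --pt "0.002 -0.0002 0 0 1"

```text
time_s: 13.3
tool_pos: [0.5961, -0.1177, 0.2168]
tool_rot: [179.7, -0.0, -94.4]
force: [-6.3, -0.1, 10.0]
grip_width: 0.0117
```

>>> carry_out --pt "0.0005 0 0 0 1" --pt "0.001 -0.0001 0 0 1" --pt "0.0015 -0.0001 0 0 1"

```text
time_s: 13.6
tool_pos: [0.5976, -0.1178, 0.2167]
tool_rot: [179.7, -0.0, -94.4]
force: [-6.5, 1.6, 10.0]
grip_width: 0.0119
```

```bash
python3 s.py s8
```

```text
13.6 [ 0.59756114 -0.11781934  0.21674863] [ 1.79712272e+02 -3.45702266e-02 -9.44140994e+01] [-6.47247064  1.60092244 10.03649973]
```

View pics/s8.png

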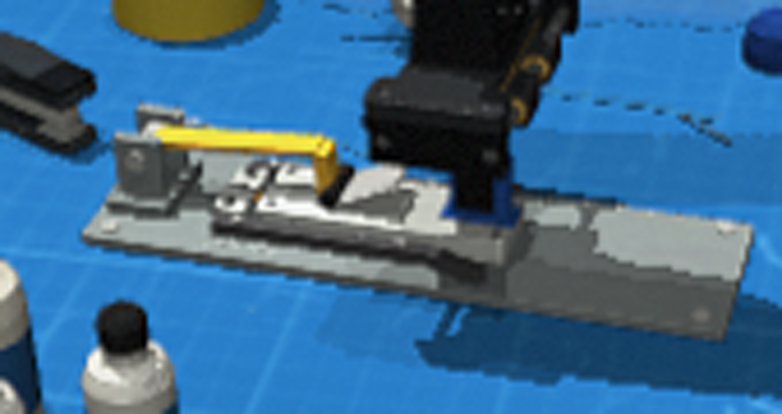

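The nose edge at about (262,205) is nearly on the brass pin. I'll creep on.

>>> carry_out --pt "0.0005 0 0 0 1" --pt "0.001 -0.0001 0 0 1" --pt "0.0015 -0.0001 0 0 1"

```text
time_s: 13.95
tool_pos: [0.5991, -0.1179, 0.2168]
tool_rot: [179.7, -0.0, -94.4]
force: [-7.4, 0.4, 8.9]
grip_width: 0.012
```

>>> carry_out --pt "0.0005 0 0 0 1" --pt "0.001 -0.0001 0 0 1" --pt "0.0015 -0.0001 0 0 1"

```text
time_s: 14.25
tool_pos: [0.6004, -0.118, 0.2168]
tool_rot: [179.7, -0.0, -94.4]
force: [-8.7, 0.5, 11.7]
grip_width: 0.0115
```

>>> carry_out --pt "0.0005 0 0 0 1" --pt "0.001 -0.0001 0 0 1" --pt "0.0015 -0.0001 0 0 1"

```text
time_s: 14.55
tool_pos: [0.6016, -0.1181, 0.2168]
tool_rot: [179.6, -0.0, -94.4]
force: [-8.8, 0.7, 10.9]
grip_width: 0.0118
```

>>> carry_out --pt "0.0005 0 0 0 1" --pt "0.001 -0.0001 0 0 1"

```text
time_s: 14.75
tool_pos: [0.6026, -0.1182, 0.2168]
tool_rot: [179.6, -0.0, -94.4]
force: [-8.5, 1.1, 11.5]
grip_width: 0.0116
```

The force rose from 6.5 to 8.7 N at x≈0.5995, so the pin is in contact. About 3 mm remain.

>>> carry_out --pt "0.0005 0 0 0 1" --pt "0.001 -0.0001 0 0 1"

```text
time_s: 14.95
tool_pos: [0.6035, -0.1183, 0.2168]
tool_rot: [179.6, -0.0, -94.4]
force: [-10.6, 0.4, 11.2]
grip_width: 0.0117
```

>>> carry_out --pt "0.0005 0 0 0 1" --pt "0.001 -0.0001 0 0 1"

```text
time_s: 15.15
tool_pos: [0.6044, -0.1184, 0.2168]
tool_rot: [179.6, -0.0, -94.4]
force: [-10.0, 0.6, 12.5]
grip_width: 0.0117
```

>>> carry_out --pt "0.0003 0 0 0 1" --pt "0.0006 0 0 0 1"

```text
time_s: 15.35
tool_pos: [0.605, -0.1183, 0.2168]
tool_rot: [179.6, -0.0, -94.4]
force: [-9.7, 1.3, 11.9]
grip_width: 0.0119
```

>>> carry_out --pt "0.0003 0 0 0 1" --pt "0.0006 -0.0001 0 0 1"

```text
time_s: 15.55
tool_pos: [0.6056, -0.1184, 0.2167]
tool_rot: [179.6, -0.0, -94.4]
force: [-10.2, 1.9, 11.7]
grip_width: 0.0117
```

>>> carry_out --pt "0.0003 0 0 0 1" --pt "0.0006 0 0 0 1"

```text
time_s: 15.75
tool_pos: [0.6061, -0.1185, 0.2168]
tool_rot: [179.6, -0.0, -94.4]
force: [-10.4, 1.0, 12.1]
grip_width: 0.0113
```

>>> carry_out --pt "0.0003 0 0 0 1" --pt "0.0006 -0.0001 0 0 1"

```text
time_s: 15.95
tool_pos: [0.6067, -0.1185, 0.2168]
tool_rot: [179.6, -0.0, -94.4]
force: [-12.2, 1.2, 12.4]
grip_width: 0.0116
```

>>> carry_out --pt "0.0003 0 0 0 1" --pt "0.0006 0 0 0 1"

```text
time_s: 16.15
tool_pos: [0.607, -0.1185, 0.2168]
tool_rot: [179.5, -0.1, -94.4]
force: [-13.1, 0.4, 13.4]
grip_width: 0.0118
```

>>> carry_out --pt "0.0003 0 0 0 1" --pt "0.0006 -0.0001 0 0 1"

```text
time_s: 16.35
tool_pos: [0.6072, -0.1185, 0.2168]
tool_rot: [179.4, -0.1, -94.4]
force: [-14.7, 1.3, 16.8]
grip_width: 0.0116
```

```bash
python3 s.py s9
```

```text
16.35 [ 0.60722622 -0.11851284  0.21675727] [ 1.79413038e+02 -5.34837065e-02 -9.44184418e+01] [-14.73209691   1.30212523  16.77842614]
```

View pics/s9.png

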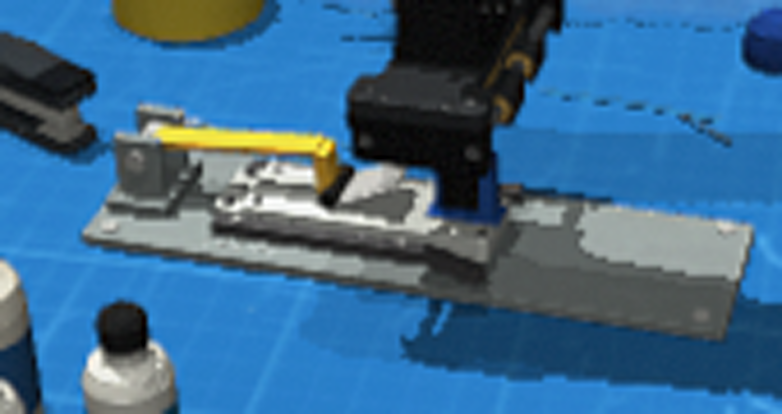

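The nose is flush: force rises steeply with almost no travel, and the pin is no longer visible ahead of the stop ears at (228,203). I'll ease off the preload a little and let go.

>>> carry_out --pt "-0.0005 0 0 0 1" --pt "-0.001 0.0001 0 0 1" --pt "-0.001 0.0001 0 0 0.2" --pt "-0.001 0.0001 0 0 0" --pt "-0.001 0.0001 0 0 0" --pt "-0.001 0.0001 0 0 0" --pt "-0.001 0.0001 0 0 0" --pt "-0.001 0.0001 0 0 0" --pt "-0.001 0.0001 0 0 0"

```text
time_s: 17.3
tool_pos: [0.6092, -0.1188, 0.2166]
tool_rot: [180.0, -0.0, -94.4]
force: [-0.1, 0.1, 0.1]
grip_width: 0.0432
```

```bash
python3 s.py s10;  python3 -c "
from cell import env;print(env.get_obs()['grip_width'])"
```

```text
17.3 [ 0.60917541 -0.11877342  0.21664037] [ 1.79999465e+02 -4.82383047e-04 -9.44067155e+01] [-0.1007739   0.13168818  0.10504484]
0.04327076061623133
```

View pics/s10.png

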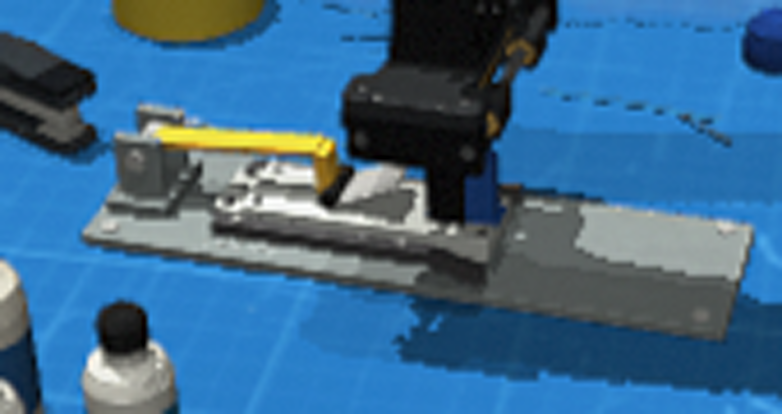

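>>> carry_out --pt "-0.001 0 0.02 0 0" --pt "-0.001 0 0.045 0 0" --pt "-0.001 0 0.08 0 0" --pt "-0.001 0 0.12 0 0" --pt "-0.001 -0.02 0.16 0 0" --pt "-0.001 -0.05 0.19 0 0" --pt "-0.001 -0.09 0.2 0 0" --pt "-0.001 -0.13 0.2 0 0" --pt "-0.001 -0.17 0.2 0 0" --pt "-0.001 -0.21 0.2 0 0" --pt "-0.001 -0.24 0.2 0 0" --pt "-0.001 -0.25 0.2 0 0" --pt "-0.001 -0.25 0.2 0 0"

```text
time_s: 18.65
tool_pos: [0.6076, -0.3702, 0.416]
tool_rot: [179.9, 0.0, -94.6]
force: [-0.8, 0.9, -0.5]
grip_width: 0.0434
```

```bash
python3 - <<'E'
from h import *
from scipy.ndimage import map_coordinates
for n in("side","top"):
    p,d=env.read_camera(n); np.savez(f"{n}9.npz",p=p,d=d); cv2.imwrite(f"pics/{n}9.png",p[...,::-1])
    u0,u1,v0,v1=(225,395,200,290) if n=="side" else (310,390,150,335)
    s=4.6 if n=="side" else 3.2
    cv2.imwrite(f"pics/{n}9c.png",cv2.resize(p[v0:v1,u0:u1,::-1],None,fx=s,fy=s,interpolation=cv2.INTER_CUBIC))
e=np.array([np.cos(np.radians(-4.45)),np.sin(np.radians(-4.45))]);n=np.array([-e[1],e[0]]);o=np.array([.6668,-.1233])
P=cloud("top",d);b=P[...,:2]-o;X=b@e;Y=b@n;Z=P[...,2]
F=(abs(Y)<.02)&(X>-.12)&(X<-.03)&(Z>.055)&(Z<.08);r=cv2.minAreaRect((np.c_[X[F],Y[F]]*1000).astype(np.float32));print("fin bed mm",r,np.median(Z[F]))
M=(abs(Y)<.023)&(X>-.075)&(X<-.03)&(Z>.018)&(Z<.03);A=np.c_[X[M],Y[M],np.ones(M.sum())];k=np.linalg.lstsq(A,Z[M],rcond=None)[0];print("top z",np.median(Z[M]),"tilt",np.degrees(k[:2]))
g=cv2.cvtColor(p,cv2.COLOR_RGB2GRAY).astype(float);ys=np.arange(-.04,.0401,.0005)
for bx in np.arange(-.08,-.04,.01):
    W=np.array([[*(o+e*bx+n*y),.024] for y in ys]); q=proj("top",W); s=map_coordinates(g,[q[:,1],q[:,0]],order=1)
    gr=np.gradient(s); i=np.argmax(gr[10:60])+10; j=np.argmin(gr[100:150])+100
    print("car",round(bx,3),ys[i].round(4),ys[j].round(4))
E
```

```text
fin bed mm ((-60.199710845947266, -0.07033300399780273), (12.00859260559082, 35.87480163574219), 89.5425796508789) 0.06573827238795427
top z 0.024387125557910894 tilt [0.14468784 0.16679482]
car -0.08 -0.035 0.0235
car -0.07 -0.0335 0.0245
car -0.06 -0.0275 0.0245
car -0.05 -0.025 0.025
```

View pics/side9c.png

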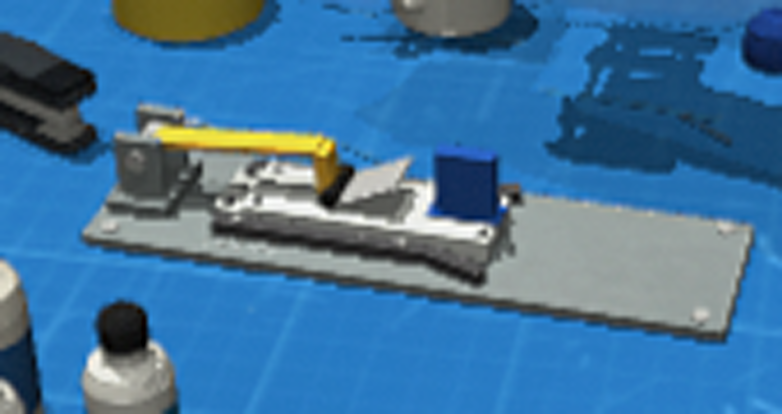

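View pics/top9.png

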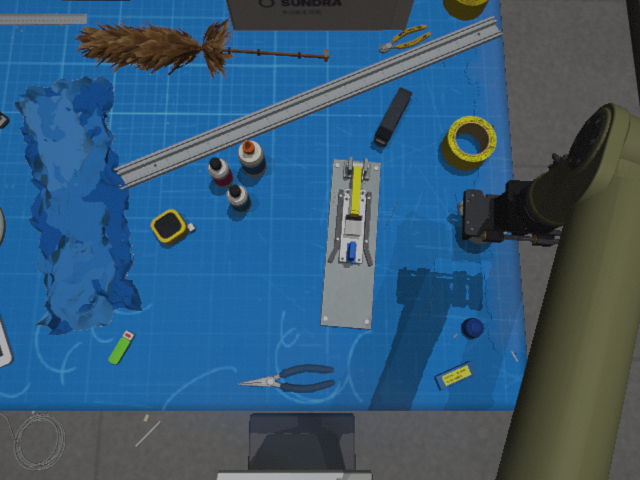

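View pics/top9c.png

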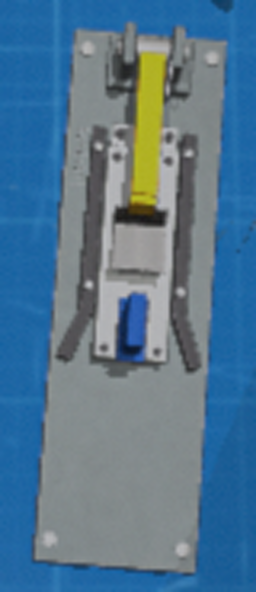

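```bash
python3 - <<'E'
from h import *
p=np.load("side9.npz")["p"]
a=p[225:260,262:345,::-1]
im=cv2.imread("pics/s9.png"); im10=cv2.imread("pics/s10.png")
f=lambda i:cv2.resize(i,(760,190),interpolation=cv2.INTER_CUBIC)
c=lambda i:i[int(25*4.6):int(60*4.6),int(37*4.6):int(120*4.6)]
cv2.imwrite("pics/cmp.png",np.vstack([f(c(im)),f(c(im10)),f(a)]))
E
```

```text
(no output)
```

View pics/cmp.png

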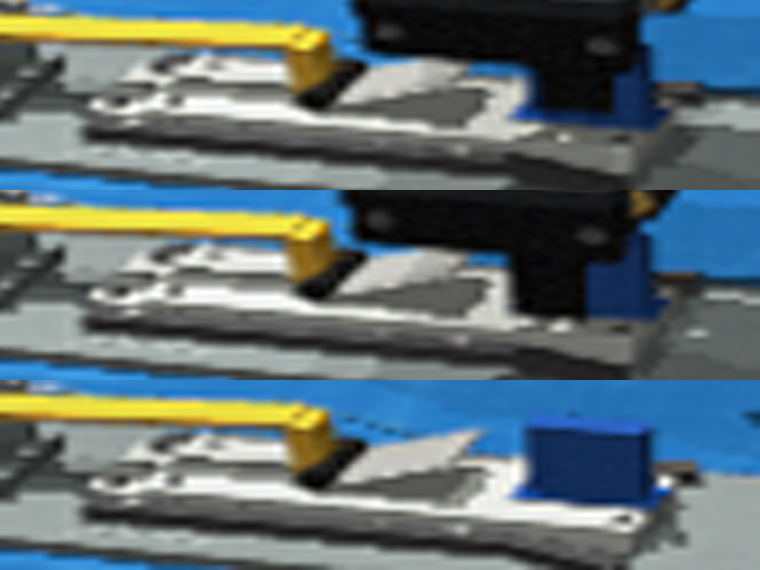

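The fin base spans x≈513–670 in all three frames (pressed, released, withdrawn), so the carrier did not spring back. The gripper is well clear, so I'll hand in.

```bash
python3 -c "
from cell import env
print(env.get_obs()['time_s'],env.get_obs()['force']);print(env.sign_off())"
```

```text
18.75 [0.0629359  0.13622547 0.08860079]
the job is handed in; nothing more can be done
None
```

The carrier is loaded and held by the arm alone. I handed the job in at 18.75 s and got no verdict back.

**What I did:** I gripped the fin, set the carrier down in front of the mouth and slid it under the hold-down arm. The pin made contact at about TCP x = 0.5995 m. I crept on until the force rose steeply with almost no further travel, at about 0.607 m. I then eased the push, opened the gripper and withdrew.

**Forces:** The highest wrist push I read was 14.7 N. About 6.5 N of that was sliding friction before the pin, so I put the load on the stop at around 8 N.

**Last checks:**
- **Position:** the carrier lies flat, with its top at 24.4 mm and a tilt of about 0.2°. It sits about 0.1 mm off the bed plate's middle line and about 0.5° off its direction. The origin is at bed x ≈ -5 mm, so the nose is at ≈ +70 mm.
- **Spring-back:** side pictures of it pressed, released and with the gripper withdrawn show no movement. The arm rests on the carrier and the robot is clear.
- **Other objects:** they look undisturbed.

**What disagreed or was not measured:**
- My rough picture estimate put the stop face at 66 mm, but by feel and the final look it is at about 70 mm.
- The guides' middle line measured about 1 mm to the left of the plate's, still within the 4 mm limit.
- I judged the pin's travel and the arm's angle only from feel and pictures, not directly.

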